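# Unstack the corrosion coupons and shingle them along the tray

## Task

Take the weighted pile of copper coupons apart: stand the small weight wholly on the small cork pad and the large weight wholly on the large pad. Then shingle the three coupons lengthwise along the middle of the tray's rubber strip: the shortest flat with its end close to the white stop (gap under a centimetre), the middle one with one end lapping about 20 mm over the shortest one's free end and its other end down on the strip, and the longest lapping the middle one in the same way, about 20 mm.

Things in the scene. Friction and masses are not known exactly. Their poses are not given: they have to be found in the camera images.
- weight_small: Small plain steel disc weight, 28 mm diameter, 22 mm high, shallow groove round it near the top, about 100 g; topmost in the pile, standing on the large weight. Origin: centre of its underside, z up.
- weight_large: Large plain steel disc weight, 44 mm diameter, 22 mm high, same groove, about 260 g; under the small weight, on the shortest coupon. Origin: centre of its underside, z up.
- coupon_short: Bare copper strip with square edges and a small dark hole near one end (a mark only), 60 mm long, 48 mm wide, 8 mm thick, about 206 g; shortest and widest coupon, third from the top of the pile. Origin: centre of its underside; x along its length, y across its width, z up from its underside. 
- coupon_middle: Bare copper strip with square edges and a small dark hole near one end (a mark only), 78 mm long, 44 mm wide, 8 mm thick, about 246 g; middle coupon, under the shortest, both ends showing beyond it. Origin: centre of its underside; x along its length, y across its width, z up from its underside. 
- coupon_long: Bare copper strip with square edges and a small dark hole near one end (a mark only), 96 mm long, 40 mm wide, 8 mm thick, about 275 g; longest and narrowest coupon, at the bottom of the pile on the wooden stand, both ends showing. Origin: centre of its underside; x along its length, y across its width, z up from its underside. 
- stand: Fixed wooden bar that carries the pile, 130 mm long, 30 mm wide, 14 mm high, narrower than the coupons, so that fingers pass down beside it. Origin: centre of its underside; x along its length. The whole pile is centred on it to a few mm, with the coupons lengthwise along it.
- pad_small: Fixed round cork pad, the smaller one, 46 mm diameter, 6 mm high, flat top. Origin: centre of its underside.
- pad_large: Fixed round cork pad, the larger one, 64 mm diameter, 6 mm high, flat top. Origin: centre of its underside.
- tray: Fixed grey plastic tray 240 mm long (x), 124 mm wide (y), long sides lipped 9 mm high. A dark rubber strip 60 mm wide runs along its middle, top at z = 7 mm, from x = -100 to +114 mm. At its -x end is a white stop block 60 mm wide, 10 mm thick, top at z = 20 mm, inner face at x = -100 mm; the other end is open. Origin: middle of the underside; x along the strip away from the stop, z up.
Not all that is in view belongs to the job. What is shaped like the weight_small but red or yellow is not meant.

How it is judged:
By the outcome, as a careful person would: the job done as asked, in the order asked, and still so for the second after the job is handed in, with the robot touching nothing.
It also fails if it takes over 122 s, if anything falls off the work surface, if the arm or the gripper's body presses on something with over 40 N, if the wrist force passes 120 N, or if a joint passes its speed limit or range.

## Robot

A 7-joint arm with a two-finger parallel gripper is mounted at the origin on the work surface; the furniture and walls round the work are solid. World frame = base frame: x ahead of the robot, y to its left, z up, the work surface at z = 0. Lengths are in m, angles in rad, forces in N, time in s.
With the tool pointing down it reaches from about 0.425 to 0.925 m from the base axis. Payload 6.8 kg.
Tool frame: the origin (TCP) lies on the centre line of the jaws, within the pads' length; the fingertips stand 8 mm ahead of it and the grasp point (between the pads) lies 11 mm behind it; z points along the fingers, y is the direction in which the jaws open and shut (so a half turn about z gives the same grasp; the last joint's range is limited). The gripper opens to 85 mm and grips with 20 to 120 N. Pads are 22 mm wide; open, the fingers measure 114 mm over their backs; the gripper's body (76 mm by 85 mm) begins 54 mm behind the grasp point. The pads swing forward as they close: fully open they stand 13 mm farther back than shut.
Start: joints at [1.162, 0.477, 0.022, 1.555, -0.011, 1.109, -0.083], TCP at [0.2, -0.645, 0.239] pointing down, gripper open.
Joint ranges: [-2.96, 2.96], [-0.34, 2.1], [-1.41, 1.46], [0.24, 2.44], [-1.37, 4.51], [0.17, 1.92], [-2.96, 2.96]. Speed limits (rad/s): [2.39, 2.39, 3.14, 3.14, 3.14, 3.14, 3.14].

## Interface

Orientations are given as a 3x3 rotation matrix whose columns are the frame's x, y, z axes.
In Python, from plant import telemetry, get_image, get_calibration, workorder gives the robot as it stands.
- The arm moves only by the shell command python3 -m handwheel 'ROWS'. ROWS is JSON, a list that holds one entry, the list of rows, each a list of 7 numbers: the turn, a rotation vector about the world's x, y, z in rad, then the shift along the world's x, y, z in mm, then the finger opening in mm, from 0 to 85.4. A call has 1 to 8 rows; each row is the pose to reach, as a shift and turn from the pose commanded when the call began; what a row does not reach only later rows make up. A row lasts 1/12 s, in which the tool goes at most 41.7 mm and 7.16 degrees, less where a joint would pass 70% of its speed; a pose out of reach is approached as far as the arm can. A call with a gripper value outside its range is refused whole. The fingers move at their own pace and stop on an object; the grip force is fixed at half the most. Time passes only in rows, so rows that repeat a pose let the fingers close. It gives the time, the measured TCP pose, the force and the opening at its end, in the units of the state.
- telemetry.read_state(): the state, without advancing time (a new reading comes with each control period).
- get_image(name): name is "scene" or "top"; returns the picture (400x640x3 uint8, red, green, blue); there is no depth.
- get_calibration(name): a dict with "intrinsics" (3x3 intrinsics, pixels), "k1" (the pictures are not rectified: a ray, as slopes to the right and down, at radius r is drawn at 1 + k1 r^2 times it, then the intrinsics apply), "R" (3x3) and "t" (3): a world point X has camera coordinates R X + t. Camera axes: x right, y down, z forward; pixel columns grow to the right and rows downward; lengths in m; the calibration is good to about 2 mm. A picture is of the moment at which its call begins. get_calibration takes no time and is no camera call.
- workorder.close_job(): hands the job in, once; it reports no verdict.
The state is a dict: "time": time; "joint_pos": joint angles; "qvel": joint speeds; "effort": joint torques, N m; "ee_pos": TCP position; "ee_rot": TCP orientation; "ft_force": force on the tool from outside, world axes, zero at the start; "wrist_torque": the same for the moment, N m; "opening": finger opening in m.
Only numpy, scipy, OpenCV 4.12 (cv2) and the standard library are available. Lean on these libraries where they do the work, as an engineer would, in place of code of your own. Each camera call takes 0.05 s, during which the arm holds its last target. There are 200 camera calls.

## Working session

There is one attempt and no reset: what is moved stays moved. The work goes in short steps, Python scripts to look and compute and a shell command to move; the robot and the scene stay as the last step left them, time stands still between calls to the robot, and variables do not carry over. Pictures are saved under pics/ and viewed, about 12 in all and at most 16, crops included, and the job is handed in when it is done.

```bash
ls; mkdir -p pics; python3 - <<'E'
from plant import telemetry,get_image,get_calibration
import cv2
s=telemetry.read_state();print({k:s[k] for k in('time','ee_pos','ee_rot','opening','ft_force')})
for n in("scene","top"):
    c=get_calibration(n);print(n,c)
    cv2.imwrite(f"pics/{n}0.png",get_image(n)[:,:,::-1])
E
```

```text
pics
{'time': 0.0, 'ee_pos': array([ 0.19979874, -0.64412176,  0.23830786]), 'ee_rot': array([[ 9.55085988e-01,  2.96327980e-01, -6.95073056e-04],
       [ 2.96328757e-01, -9.55084420e-01,  1.73709334e-03],
       [-1.49104087e-04, -1.86504365e-03, -9.99998250e-01]]), 'opening': 0.0852034574710205, 'ft_force': array([ 0.08312735, -0.00279526,  0.03515459])}
scene {'intrinsics': array([[487.15240148,   0.        , 322.37442207],
       [  0.        , 487.15240148, 202.71018714],
       [  0.        ,   0.        ,   1.        ]]), 'k1': 0.0010420667782641453, 'R': array([[ 0.61639342, -0.78739309, -0.00844211],
       [-0.32524099, -0.24481476, -0.9133915 ],
       [ 0.7171314 ,  0.56575423, -0.40699472]]), 't': array([-0.36365559,  0.20532864,  0.70137434])}
top {'intrinsics': array([[376.67115074,   0.        , 319.9631839 ],
       [  0.        , 376.67115074, 204.52815288],
       [  0.        ,   0.        ,   1.        ]]), 'k1': -0.08918165547392651, 'R': array([[ 0.02926603, -0.99912194, -0.02998075],
       [-0.99547438, -0.02642002, -0.09128383],
       [ 0.09041159,  0.03251659, -0.99537351]]), 't': array([-0.0628166 ,  0.50626891,  0.85814514])}
```

View pics/scene0.png

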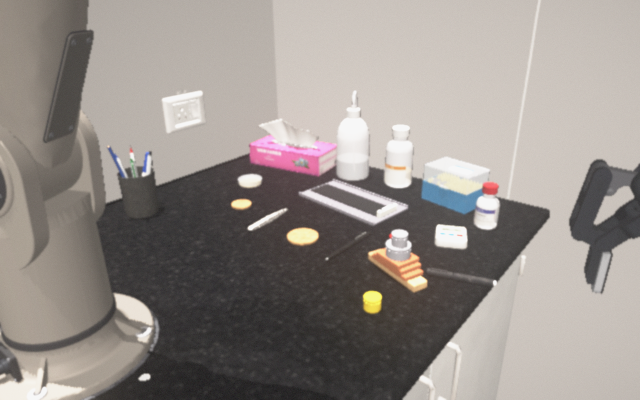

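View pics/top0.png

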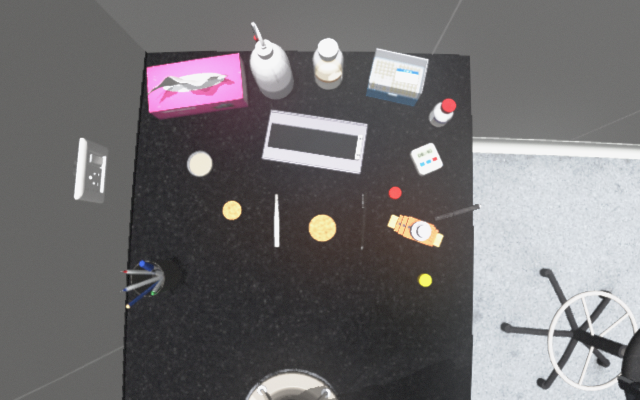

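The scene picture shows the pile at about (398,262), the tray at (353,200) with its white stop on the right at (388,209), and cork pads at (303,236) and (241,204). In the top picture these are the pile at (417,230), the tray at (315,142), and pads at (322,228) and (232,210).

```bash
cat > h.py <<'E'
import numpy as np,cv2
from plant import telemetry,get_image,get_calibration
C={n:get_calibration(n) for n in("scene","top")}
def dist(c): return np.array([c['k1'],0,0,0,0.])
def world(n,u,v,z):
    c=C[n]; p=cv2.undistortPoints(np.array([[[u,v]]],float),c['intrinsics'],dist(c))[0,0]
    d=c['R'].T@np.array([p[0],p[1],1]); o=-c['R'].T@c['t']
    return o+d*(z-o[2])/d[2]
def proj(n,X):
    c=C[n]; r=cv2.Rodrigues(c['R'])[0]
    return cv2.projectPoints(np.array(X,float).reshape(-1,1,3),r,c['t'],c['intrinsics'],dist(c))[0].reshape(-1,2)
def crop(im,x0,y0,w,h,s): 
    return cv2.resize(im[y0:y0+h,x0:x0+w],None,fx=s,fy=s,interpolation=cv2.INTER_CUBIC)
E
python3 - <<'E'
from h import *
t=cv2.imread("pics/top0.png");s=cv2.imread("pics/scene0.png")
a=crop(t,380,180,80,72,4);b=crop(t,255,100,120,75,4);
c=crop(s,355,220,80,72,4);d=crop(s,290,175,120,75,4)
o=np.zeros((600,800,3),np.uint8)
o[:288,:320]=a;o[:300,320:]=b;o[300:588,:320]=c;o[300:600,320:]=d
cv2.imwrite("pics/c1.png",o)
for n in("top","scene"):
  im=t if n=="top" else s
  hsv=cv2.cvtColor(im,cv2.COLOR_BGR2HSV)
  m=cv2.inRange(hsv,(10,90,130),(24,255,255))
  k,l,st,ce=cv2.connectedComponentsWithStats(m)
  for i in range(1,k):
    if st[i,4]>60: print(n,st[i],ce[i],world(n,*ce[i],.006))
E
```

```text
top [222 200  20  20  64] [230.171875 211.484375] [0.48676323 0.16743982 0.006     ]
top [309 214  27  28 125] [322.264 227.8  ] [ 0.45414031 -0.0552011   0.006     ]
top [387 214  33  27 348] [404.24712644 225.67528736] [ 0.46441205 -0.24884511  0.006     ]
top [417 223  22  24 145] [430.35172414 236.82758621] [ 0.43966853 -0.31103292  0.006     ]
scene [231 199  21  11  78] [240.33333333 204.55128205] [0.4822236  0.15817232 0.006     ]
scene [286 227  33  19 137] [302.15328467 237.13138686] [ 0.44623498 -0.06068147  0.006     ]
scene [368 248  60  45 985] [400.05786802 268.84060914] [ 0.46013251 -0.27820008  0.006     ]
scene [363 298  19  16  70] [370.82857143 307.38571429] [ 0.33212174 -0.29892495  0.006     ]
```

View pics/c1.png

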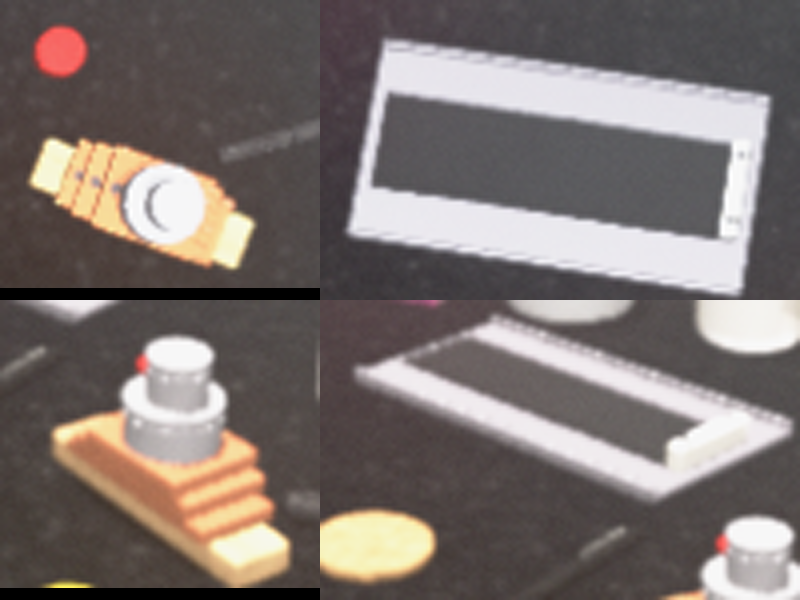

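The crop shows the pile's outline clearly, with stand ends at crop (46,138), (30,182), (255,216) and (238,270). It also shows the tray's outer corners at (385,40), (770,97), (742,294) and (348,236). I'll convert these to world positions.

```bash
python3 - <<'E'
from h import *
f=lambda x,y,ox,oy,z,n="top": world(n,ox+(x+.5)/4-.5,oy+(y+.5)/4-.5,z)[:2]
r=lambda a:np.round(np.array(a)*1000,1).tolist()
T=[f(x-320,y,255,100,.009) for x,y in((385,40),(770,97),(742,294),(348,236))]
print("tray",r(T),"c",r(np.mean(T,0)))
ax=(T[0]+T[3]-T[1]-T[2])/2;print("len",np.linalg.norm(ax),"ang",np.degrees(np.arctan2(ax[1],ax[0])),"wid",np.linalg.norm(T[0]+T[1]-T[2]-T[3])/2)
S=[f(x-320,y,255,100,.007) for x,y in((387,93),(733,143),(720,239),(371,187))]
print("strip",r(S));ax=(S[0]+S[3]-S[1]-S[2])/2;print(np.linalg.norm(ax),np.degrees(np.arctan2(ax[1],ax[0])),r((S[0]+S[3])/2))
St=[f(x,y,355,220,.009,"scene") for x,y in((495-320,318-300),(791-320,428-300),(657-320,498-300),(356-320,372-300))]
St=[f(x-320,y-300,290,175,.009,"scene") for x,y in((495,318),(791,428),(657,498),(356,372))]
print("tray scene",r(St),r(np.mean(St,0)))
D=[f(x,y,380,180,.014) for x,y in((46,138),(255,216),(238,270),(30,182))]
print("stand",r(D),r(np.mean(D,0)));ax=(D[1]+D[2]-D[0]-D[3])/2;print(np.linalg.norm(ax),np.degrees(np.arctan2(ax[1],ax[0])),np.linalg.norm(D[0]+D[1]-D[2]-D[3])/2)
D=[f(x,y-300,355,220,.014,"scene") for x,y in((53,433),(288,548),(237,573))];print("stand scene",r(D))
print("wS top",r(f(172,204,380,180,.082)),r(f(181,55,355,220,.082,"scene")))
print("wL top",r(f(172,100,355,220,.060,"scene")))
for n,u,v in(("top",322.3,227.8),("top",231.8,209.8),("scene",302.7,236.5),("scene",241.2,204.3)): print(n,r(world(n,u,v,.006)))
E
```

```text
tray [[739.9, 79.2], [708.3, -156.8], [586.8, -141.9], [616.7, 96.2]] c [662.9, -30.8]
len 0.23905854976357033 ang 82.61395118833278 wid 0.12334902815565053
strip [[706.9, 76.8], [679.7, -135.0], [620.3, -128.3], [647.8, 83.9]]
0.2137323784419151 82.65527191789438 [677.3, 80.3]
tray scene [[736.3, 78.0], [699.2, -160.2], [578.1, -147.6], [612.9, 91.5]] [656.6, -34.6]
stand [[490.4, -216.2], [447.8, -339.7], [416.1, -329.8], [464.3, -207.1]] [454.6, -273.2]
0.13119407094337585 -110.25981452154016 0.0304102222770402
stand scene [[461.4, -208.6], [440.1, -340.0], [410.6, -331.9]]
wS top [451.7, -274.2] [449.8, -278.9]
wL top [448.3, -276.7]
top [454.1, -55.3, 6.0]
top [490.9, 163.7, 6.0]
scene [449.0, -59.8, 6.0]
scene [484.4, 157.6, 6.0]
```

```bash
python3 -m handwheel '[[[0,0,0.12,35,51,0,85],[0,0,0.24,70,102,0,80],[0,0,0.36,87,128,0,70],[0,0,0.48,105,154,0,60],[0,0,0.6,122,179,-10,50],[0,0,0.7,140,205,-20,50],[0,0,0.8,157,230,-30,50],[0,0,0.8,157,230,-30,50]]]'
python3 -m handwheel '[[[0,0,0.06,24,35,-20,50],[0,0,0.116,47,69,-40,50],[0,0,0.116,71,104,-60,50],[0,0,0.116,94,138,-80,50],[0,0,0.116,94,138,-80,50],[0,0,0.116,94,138,-80,50]]]'
python3 - <<'E'
from h import *
o=np.zeros((600,800,3),np.uint8)
s=get_image("scene")[:,:,::-1];t=get_image("top")[:,:,::-1]
o[:600,:400]=crop(s,350,170,100,150,4);o[:600,400:]=crop(t,360,170,100,150,4)
cv2.imwrite("pics/c2.png",o)
st=telemetry.read_state();print(st['ee_pos'],st['ee_rot'],st['time'],st['ft_force'],st['opening'])
p=st['ee_pos']; R=st['ee_rot']
for n,a in(("scene",(350,170,0)),("top",(360,170,400))):
  for X in(p+R[:,2]*.008,p+R[:,2]*.005+R[:,1]*.025,p+R[:,2]*.005-R[:,1]*.025,p*[1,1,0]+[0,0,.082]):
    q=proj(n,X)[0]; print(n,(q-a[:2]+.5)*4-.5+[a[2],0])
E
```

```text
time: 0.77
ee_pos: [0.3609, -0.407, 0.2074]
ee_rot: [[0.439, 0.898, -0.0], [0.898, -0.439, 0.006], [0.005, -0.003, -1.0]]
ft_force: [0.4, 0.5, 0.8]
opening: 0.0501
time: 1.27
ee_pos: [0.4525, -0.2713, 0.1272]
ee_rot: [[0.34, 0.94, -0.002], [0.94, -0.34, 0.004], [0.003, -0.003, -1.0]]
ft_force: [-0.8, 1.1, -0.3]
opening: 0.0503
[ 0.45083476 -0.27634996  0.12880579] [[ 3.45482589e-01  9.38424244e-01 -1.31090264e-03]
 [ 9.38425159e-01 -3.45482192e-01  5.25423937e-04]
 [ 4.01770430e-05 -1.41170884e-03 -9.99999003e-01]] 1.3667 [-0.5757747  -0.67854903 -0.45628849] 0.049902027685563406
scene [202.15621855 170.43232131]
scene [248.00886026 150.6275845 ]
scene [155.78124531 177.68524379]
scene [197.05678005 252.42874738]
top [674.16142263 244.01551632]
top [692.57222894 198.63321513]
top [658.56003753 289.33913865]
top [655.89427534 245.62344775]
```

View pics/c2.png

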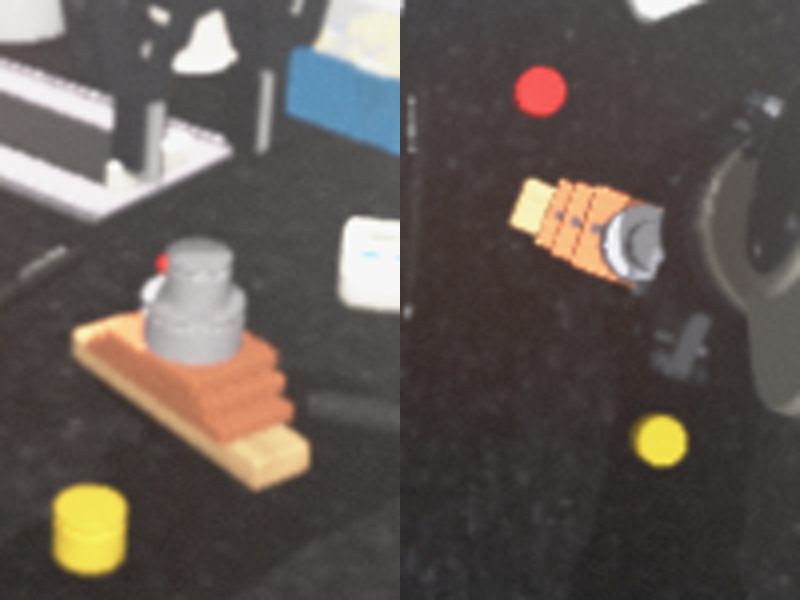

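The fingers straddle the pile axis: in the scene crop the tips are at (150,178) and (262,152), and the small weight's top is at (200,250), where I predicted it. I'll grasp the small weight now.

```bash
python3 -m handwheel '[[[0,0,0,0,0,-30,50],[0,0,0,0,0,-50,50],[0,0,0,0,0,-58,50],[0,0,0,0,0,-58,50],[0,0,0,0,0,-58,20],[0,0,0,0,0,-58,20],[0,0,0,0,0,-58,20],[0,0,0,0,0,-58,20]]]'
python3 -m handwheel '[[[0,0,0,0,0,0,20],[0,0,0,0,0,0,20],[0,0,0,0,0,0,20],[0,0,0,0,0,5,20],[0,0,0,0,0,20,20],[0,0,0,0,0,45,20],[0,0,0,0,0,60,20],[0,0,0,0,0,60,20]]]'
```

```text
time: 2.03
ee_pos: [0.4516, -0.2777, 0.0728]
ee_rot: [[0.347, 0.938, 0.002], [0.938, -0.347, -0.002], [-0.001, 0.002, -1.0]]
ft_force: [-2.4, 0.2, 6.8]
opening: 0.0246
time: 2.7
ee_pos: [0.4533, -0.2776, 0.135]
ee_rot: [[0.347, 0.938, 0.006], [0.938, -0.347, -0.003], [-0.001, 0.006, -1.0]]
ft_force: [0.4, -0.2, -0.6]
opening: 0.0247
```

```bash
python3 - <<'E'
from h import *
o=np.zeros((600,800,3),np.uint8)
s=get_image("scene")[:,:,::-1];t=get_image("top")[:,:,::-1]
o[:600,:400]=crop(s,350,170,100,150,4);o[:600,400:]=crop(t,360,170,100,150,4)
cv2.imwrite("pics/c3.png",o)
st=telemetry.read_state();print(st['ee_pos'],st['ft_force'],st['opening'])
E
```

```text
[ 0.4513274  -0.27684102  0.13195013] [ 0.04889695 -0.12306908 -1.48048718] 0.025303277472779634
```

View pics/c3.png

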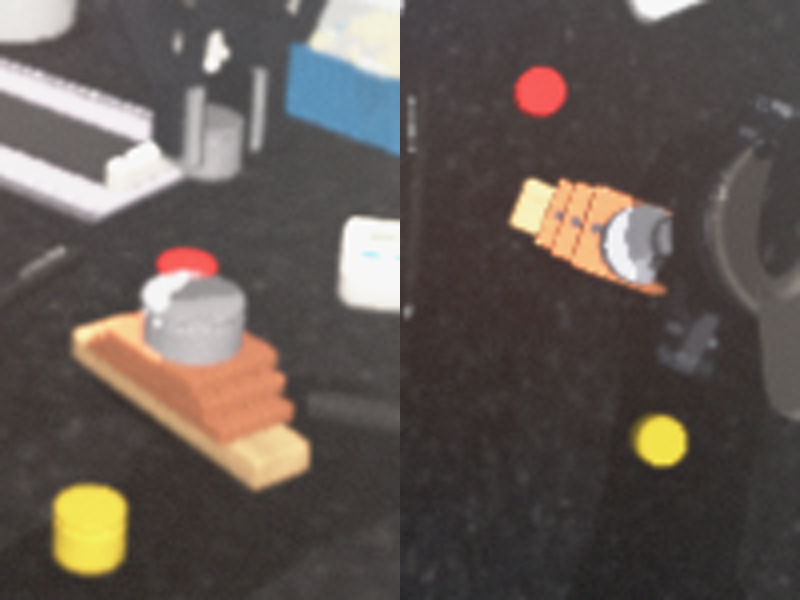

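The small weight is held: in the scene crop its bottom is at (217,175), and the large weight is still in place. I'll carry it to the small pad.

```bash
python3 -m handwheel '[[[0,0,0,1,15,0,20],[0,0,0,4,45,0,20],[0,0,0,7,80,0,20],[0,0,0,10,115,0,20],[0,0,0,13,150,0,20],[0,0,0,16,185,0,20],[0,0,0,19,220,0,20],[0,0,0,21,250,0,20]]]'
python3 -m handwheel '[[[0,0,0,3,30,0,20],[0,0,0,6,65,0,20],[0,0,0,9,100,-10,20],[0,0,0,12,135,-30,20],[0,0,0,15,165,-55,20],[0,0,0,16,187,-75,20],[0,0,0,16,187,-75,20],[0,0,0,16,187,-75,20]]]'
python3 - <<'E'
from h import *
o=np.zeros((400,800,3),np.uint8)
s=get_image("scene")[:,:,::-1];t=get_image("top")[:,:,::-1]
o[:,:400]=crop(s,190,150,100,100,4);o[:,400:]=crop(t,190,150,100,100,4)
cv2.imwrite("pics/c4.png",o)
st=telemetry.read_state();print(st['ee_pos'],st['ft_force'],st['opening'])
p=st['ee_pos']
for n,a in(("scene",(190,150,0)),("top",(190,150,400))):
  for X in(p-[0,0,.011],p*[1,1,0]+[0,0,.006],[.488,.161,.006]):
    q=proj(n,X)[0]; print(n,(q-a[:2]+.5)*4-.5+[a[2],0])
E
```

```text
time: 3.47
ee_pos: [0.4711, -0.0242, 0.1303]
ee_rot: [[0.345, 0.938, -0.002], [0.938, -0.345, 0.001], [0.0, -0.002, -1.0]]
ft_force: [0.9, -0.5, -1.3]
opening: 0.0248
time: 4.13
ee_pos: [0.4859, 0.1614, 0.0542]
ee_rot: [[0.343, 0.939, -0.005], [0.939, -0.343, -0.001], [-0.002, -0.004, -1.0]]
ft_force: [-0.2, -1.2, -0.8]
opening: 0.0249
[0.48755354 0.15917918 0.0558411 ] [-0.51206356 -0.52073819 -0.47664139] 0.02472374517629669
scene [203.25323444 154.77268301]
scene [208.36522792 216.28809449]
scene [206.7669579  215.27322334]
top [558.402647   241.54103909]
top [575.73775285 246.50868375]
top [572.79976587 245.68437669]
```

View pics/c4.png

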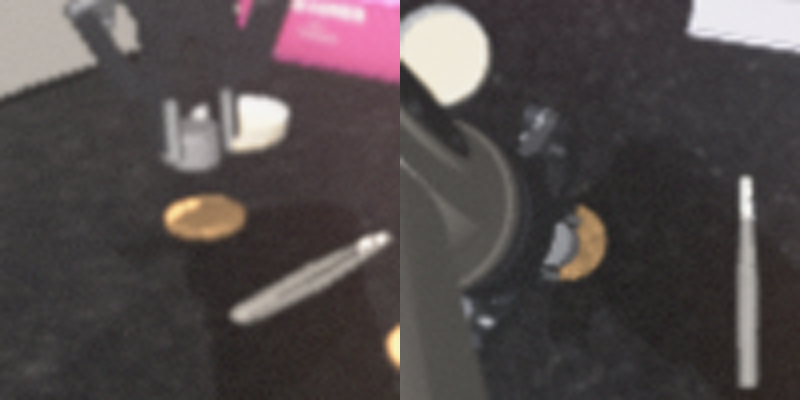

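The scene crop shows the weight hanging at (196,162) over the pad centred at (204,217). The top crop shows it within about 3 mm of centre, so I'll nudge +2 mm in x and lower it.

```bash
python3 -m handwheel '[[[0,0,0,2,0,-15,20],[0,0,0,2,0,-28,20],[0,0,0,2,0,-34,20],[0,0,0,2,0,-36,20],[0,0,0,2,0,-37,20],[0,0,0,2,0,-37,20]]]'
python3 -m handwheel '[[[0,0,0,0,0,-1,20],[0,0,0,0,0,-1,20]]]'
```

```text
time: 4.73
ee_pos: [0.4904, 0.1598, 0.0198]
ee_rot: [[0.348, 0.938, 0.001], [0.938, -0.348, 0.0], [0.0, 0.001, -1.0]]
ft_force: [-0.7, 0.2, -1.6]
opening: 0.0248
time: 4.9
ee_pos: [0.4905, 0.1603, 0.0189]
ee_rot: [[0.347, 0.938, 0.001], [0.938, -0.347, 0.0], [0.001, 0.001, -1.0]]
ft_force: [0.4, -0.4, 0.1]
opening: 0.0249
```

```bash
python3 -m handwheel '[[[0,0,0,0,0,-1,20],[0,0,0,0,0,-1,20],[0,0,0,0,0,-1,20]]]'
python3 -m handwheel '[[[0,0,0,0,0,0,50],[0,0,0,0,0,0,50],[0,0,0,0,0,0,50],[0,0,0,0,0,0,50],[0,0,0,0,0,20,60],[0,0,0,0,0,50,60],[0,0,0,-4,-35,83,60],[0,0,0,-7,-70,93,60]]]'
python3 -m handwheel '[[[0,0,0,-3,-35,0,60],[0,0,0,-6,-75,0,60],[0,0,0,-9,-115,0,60],[0,0,0,-12,-155,0,60],[0,0,0,-15,-195,0,60],[0,0,0,-18,-230,0,60],[0,0,0,-20,-250,0,60],[0,0,0,-20,-250,0,60]]]'
python3 - <<'E'
from h import *
o=np.zeros((600,800,3),np.uint8)
s=get_image("scene")[:,:,::-1];t=get_image("top")[:,:,::-1]
o[:300,:400]=crop(s,190,160,100,75,4);o[:300,400:]=crop(t,190,170,100,75,4)
o[300:,:400]=crop(s,350,220,100,75,4);o[300:,400:]=crop(t,360,185,100,75,4)
cv2.imwrite("pics/c5.png",o)
st=telemetry.read_state();print(st['ee_pos'],st['ft_force'],st['opening'],st['time'])
E
```

```text
time: 5.15
ee_pos: [0.4906, 0.1603, 0.0188]
ee_rot: [[0.347, 0.938, 0.002], [0.938, -0.347, -0.0], [0.0, 0.002, -1.0]]
ft_force: [-3.0, -2.4, 13.7]
opening: 0.0249
time: 5.82
ee_pos: [0.4847, 0.0946, 0.113]
ee_rot: [[0.34, 0.94, 0.005], [0.94, -0.34, 0.003], [0.005, 0.003, -1.0]]
ft_force: [0.8, -0.9, 0.4]
opening: 0.0602
time: 6.48
ee_pos: [0.4618, -0.1646, 0.1097]
ee_rot: [[0.354, 0.935, -0.001], [0.935, -0.354, -0.002], [-0.002, -0.0, -1.0]]
ft_force: [-0.3, -0.0, -0.2]
opening: 0.0603
[ 0.46277439 -0.15954161  0.10983828] [0.93618691 0.02481211 0.08384613] 0.060055544590579386 6.5833
```

View pics/c5.png

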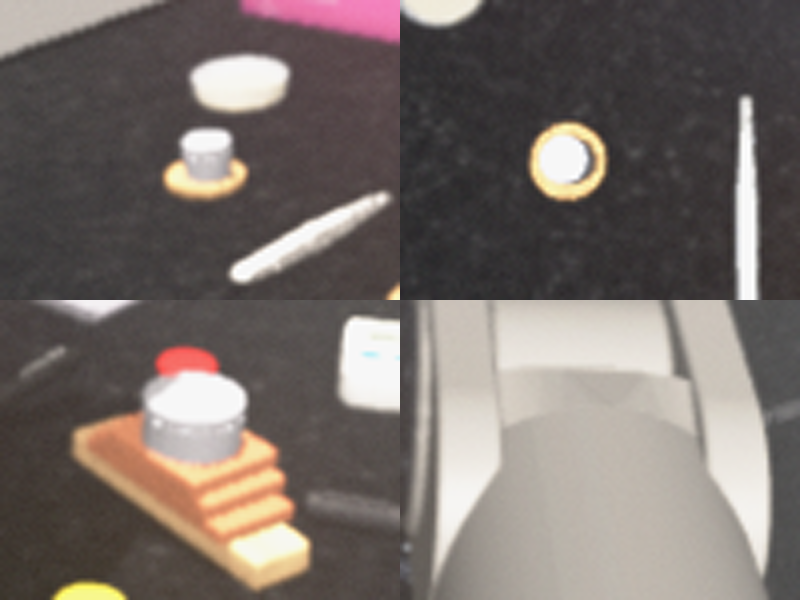

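The small weight stands well inside the small pad: top crop weight (565,159) against pad (568,161). It also gives me a check of the cameras against the robot.

```bash
python3 - <<'E'
from h import *
f=lambda n,x,y,ox,oy,z: np.round(1000*world(n,ox+(x+.5)/4-.5,oy+(y+.5)/4-.5,z)[:2],1)
print("wS (robot 490.6,160.3) top",f("top",565-400,159,190,170,.028),"scene",f("scene",207,137,190,160,.028))
print("wL scene",f("scene",195,398-300,350,220,.060))
# short coupon top corners scene (z=.038), middle, long right ends
for nm,z,pts in(("short",.038,((276,450),(205,491))),("mid",.030,((284,477),(207,513))),("long",.022,((294,503),(217,538))),("stand",.014,((309,549),(257,573)))):
  q=[f("scene",x,y-300,350,220,z) for x,y in pts]; d=q[0]-q[1]; print(nm,q,np.mean(q,0),np.linalg.norm(d),np.degrees(np.arctan2(d[1],d[0])))
# top0 crop a left ends
for nm,z,pts in(("short",.038,((120,146),(99,197))),("mid",.030,((99,141),(75,198))),("long",.022,((82,140),(60,188)))):
  q=[f("top",x,y,380,180,z) for x,y in pts]; d=q[0]-q[1]; print(nm,q,np.mean(q,0),np.linalg.norm(d),np.degrees(np.arctan2(d[1],d[0])))
E
```

```text
wS (robot 490.6,160.3) top [490.3 160. ] scene [492.9 163.6]
wL scene [ 450.7 -276.8]
short [array([ 466.8, -309.1]), array([ 418.6, -301.4])] [ 442.7  -305.25] 48.81116675515962 -9.076367927849184
mid [array([ 460.9, -316.6]), array([ 415.6, -304.7])] [ 438.25 -310.65] 46.83695122443387 -14.718657043858604
long [array([ 456.5, -324.3]), array([ 412.5, -311.6])] [ 434.5  -317.95] 45.79617887990219 -16.100063196383427
stand [array([ 439.7, -340.7]), array([ 410.6, -331.9])] [ 425.15 -336.3 ] 30.40148022712049 -16.825605231580788
short [array([ 485.2, -254.8]), array([ 455.8, -243.1])] [ 470.5  -248.95] 31.642534664593466 -21.70053673931751
mid [array([ 488.3, -244.3]), array([ 455.2, -230.8])] [ 471.75 -237.55] 35.747167719974705 -22.188336141291717
long [array([ 489.2, -235.9]), array([ 461. , -223.4])] [ 475.1  -229.65] 30.84623153644541 -23.905909882192454
```

The top camera agrees with the robot to within 0.5 mm. Next is the large weight.

```bash
python3 -m handwheel '[[[0,0,0,-3,-35,0,65],[0,0,0,-6,-70,0,65],[0,0,0,-9,-100,0,65],[0,0,0,-10,-114,0,65],[0,0,0,-10,-114,-20,65],[0,0,0,-10,-114,-45,65],[0,0,0,-10,-114,-62,65],[0,0,0,-10,-114,-62,65]]]'
python3 -m handwheel '[[[0,0,0,0,0,0,36],[0,0,0,0,0,0,36],[0,0,0,0,0,0,36],[0,0,0,0,0,0,36],[0,0,0,0,0,0,36],[0,0,0,0,0,0,36]]]'
python3 -m handwheel '[[[0,0,0,0,0,4,36],[0,0,0,0,0,12,36],[0,0,0,0,0,30,36],[0,0,0,0,0,60,36],[0,0,0,0,0,60,36],[0,0,0,0,0,60,36]]]'
```

```text
time: 7.25
ee_pos: [0.4516, -0.27, 0.045]
ee_rot: [[0.344, 0.939, -0.005], [0.939, -0.344, 0.004], [0.002, -0.006, -1.0]]
ft_force: [-0.6, 0.3, -0.2]
opening: 0.0651
time: 7.75
ee_pos: [0.4541, -0.2726, 0.0492]
ee_rot: [[0.346, 0.938, 0.002], [0.938, -0.346, -0.0], [0.0, 0.002, -1.0]]
ft_force: [-1.4, 2.2, 6.8]
opening: 0.0412
time: 8.25
ee_pos: [0.4541, -0.2739, 0.11]
ee_rot: [[0.347, 0.938, 0.003], [0.938, -0.347, -0.002], [-0.001, 0.004, -1.0]]
ft_force: [0.2, 0.7, -3.0]
opening: 0.0413
```

```bash
python3 -m handwheel '[[[0,0,0,0,15,0,36],[0,0,0,0,45,0,36],[0,0,0,0,80,0,36],[0,0,0,0,115,0,36],[0,0,0,0,150,0,36],[0,0,0,0,185,-15,36],[0,0,0,1,210,-35,36],[0,0,0,1,218,-55,36]]]'
python3 -m handwheel '[[[0,0,0,0,0,-15,36],[0,0,0,0,0,-28,36],[0,0,0,0,0,-34,36],[0,0,0,0,0,-36,36],[0,0,0,0,0,-37,36],[0,0,0,0,0,-37,36],[0,0,0,0,0,-37,36]]]'
```

```text
time: 8.92
ee_pos: [0.4541, -0.0505, 0.0524]
ee_rot: [[0.342, 0.94, 0.001], [0.94, -0.342, 0.002], [0.002, 0.0, -1.0]]
ft_force: [0.1, 0.0, -3.2]
opening: 0.041
time: 9.5
ee_pos: [0.4523, -0.0547, 0.0171]
ee_rot: [[0.346, 0.938, -0.003], [0.938, -0.346, -0.001], [-0.002, -0.002, -1.0]]
ft_force: [-9.6, 3.3, 25.0]
opening: 0.0412
```

```bash
python3 - <<'E'
from plant import telemetry
st=telemetry.read_state();print(st['ee_pos'],st['ft_force'],st['opening'],st['time'])
E
```

```text
[ 0.45230164 -0.05465127  0.01710099] [-9.58042869  3.34820958 24.96512577] 0.041195720561561976 9.5
```

```bash
python3 -m handwheel '[[[0,0,0,0,0,1,65],[0,0,0,0,0,1,65],[0,0,0,0,0,1,65],[0,0,0,0,0,1,65],[0,0,0,0,0,25,65],[0,0,0,0,0,55,60],[0,0,0,0,0,55,52],[0,0,0,0,0,55,48]]]'
python3 - <<'E'
from h import *
o=np.zeros((600,800,3),np.uint8)
s=get_image("scene")[:,:,::-1];t=get_image("top")[:,:,::-1]
cv2.imwrite("pics/top5.png",t)
o[:300,:400]=crop(s,260,190,100,75,4);o[300:,:400]=crop(s,350,220,100,75,4)
o[:480,400:]=crop(t,385,205,50,60,8);
cv2.imwrite("pics/c6.png",o)
E
python3 -m handwheel '[[[0,0,0,0,-30,0,48],[0,0,0,0,-60,-20,48],[0,0,0,0,-60,-45,48],[0,0,0,0,-60,-55,48],[0,0,0,0,-60,-57,48],[0,0,0,0,-60,-59,48],[0,0,0,0,-60,-59,48],[0,0,0,0,-60,-59,48]]]'
```

```text
time: 10.17
ee_pos: [0.4553, -0.0552, 0.0721]
ee_rot: [[0.347, 0.938, 0.003], [0.938, -0.347, -0.0], [0.001, 0.003, -1.0]]
ft_force: [0.1, -0.3, 1.1]
opening: 0.0479
time: 10.93
ee_pos: [0.4547, -0.114, 0.0126]
ee_rot: [[0.345, 0.939, 0.001], [0.939, -0.345, 0.0], [0.0, 0.001, -1.0]]
ft_force: [-0.0, -0.2, 0.4]
opening: 0.0482
```

View pics/c6.png

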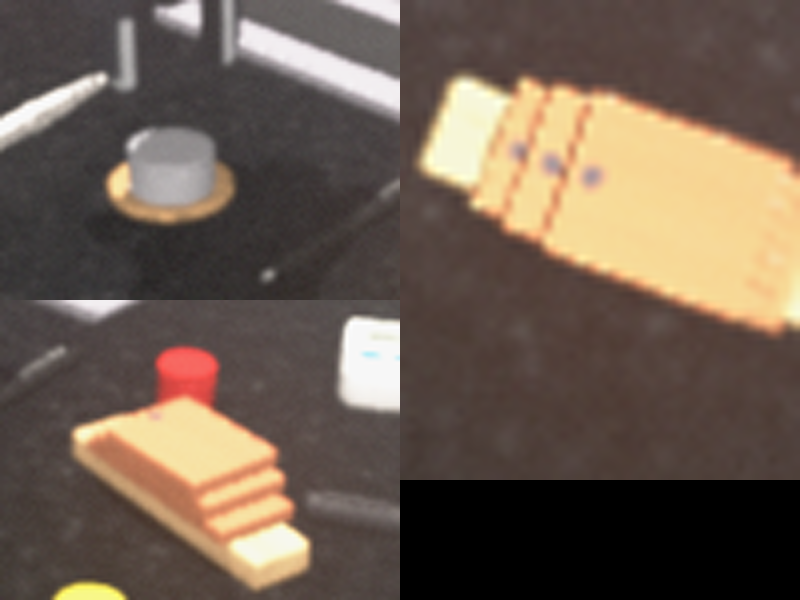

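The large weight stands inside the large pad, and the three coupons are bare. In the top crop, the short coupon's corners are at (597,90), (545,245), (800,165) and (780,333).

```bash
for i in 1; do python3 -m handwheel '[[[0,0,0,0,0,-2,48],[0,0,0,0,0,-2,48]]]' ; done | grep -E "ee_pos|force"
python3 -m handwheel '[[[0,0,0,0,0,-2,48],[0,0,0,0,0,-2,48]]]' | grep -E "ee_pos|force"
python3 -m handwheel '[[[0,0,0,0,0,-2,48],[0,0,0,0,0,-2,48]]]' | grep -E "ee_pos|force"
python3 - <<'E'
from h import *
t=cv2.imread("pics/top5.png")
f=lambda x,y,z: np.round(1000*world("top",385+(x-400+.5)/8-.5,205+(y+.5)/8-.5,z)[:2],1)
q=np.array([f(x,y,.038) for x,y in((597,90),(800,165),(780,333),(545,245))]);print(q,q.mean(0))
a=(q[1]+q[2]-q[0]-q[3])/2;print(np.linalg.norm(a),np.degrees(np.arctan2(a[1],a[0])),np.linalg.norm(q[0]+q[1]-q[2]-q[3])/2)
for nm,z,pts in(("mid",.03,((555,82),(503,235))),("long",.022,((524,77),(470,205))),("short",.038,((597,90),(545,245)))):
  p=np.array([f(x,y,z) for x,y in pts]);print(nm,p,p.mean(0),np.linalg.norm(p[0]-p[1]))
E
```

```text
ee_pos: [0.4545, -0.1146, 0.0105]
ft_force: [0.3, -0.4, 0.6]
ee_pos: [0.4542, -0.1149, 0.0081]
ft_force: [-0.8, 0.5, -0.1]
ee_pos: [0.4539, -0.1149, 0.0058]
ft_force: [-0.1, -0.8, 0.7]
[[ 485.9 -253.8]
 [ 466.  -312.2]
 [ 418.1 -306.7]
 [ 441.4 -239.4]] [ 452.85  -278.025]
66.45812591399186 -108.96658605158763 47.25931125185807
mid [[ 488.5 -243.3]
 [ 444.1 -228.8]] [ 466.3  -236.05] 46.707708143303265
long [[ 490.2 -235.7]
 [ 452.6 -220.5]] [ 471.4 -228.1] 40.55613393803701
short [[ 485.9 -253.8]
 [ 441.4 -239.4]] [ 463.65 -246.6 ] 46.771893269355694
```

```bash
python3 -m handwheel '[[[0,0,0,0,0,-2,48],[0,0,0,0,0,-2,48]]]' | grep -E "ee_pos|force"
python3 -m handwheel '[[[0,0,0,0,0,-1,48],[0,0,0,0,0,-1,48]]]' | grep -E "ee_pos|force"
python3 -m handwheel '[[[0,0,0,0,0,-1,48],[0,0,0,0,0,-1,48]]]' | grep -E "ee_pos|force"
```

```text
ee_pos: [0.4541, -0.115, 0.0053]
ft_force: [-5.1, 0.7, 22.1]
ee_pos: [0.4542, -0.115, 0.0052]
ft_force: [-8.7, 1.6, 37.5]
ee_pos: [0.4542, -0.115, 0.0051]
ft_force: [-12.9, 2.4, 51.8]
```

The touch shows the tips 5.2 mm ahead of the TCP at a 48 mm opening. Now I'll grasp the short coupon, with its centre near (453,-274.5).

```bash
python3 -m handwheel '[[[0,0,0,0,0,20,62],[0,0,0,0,0,55,62],[0,0,0,0,-35,78,62],[0,0,0,0,-70,78,62],[0,0,0,0,-105,78,62],[0,0,0,0,-140,78,62],[0,0,0,0,-158,78,62],[0,0,0,0,-158,78,62]]]' | grep -E "ee_pos|force"
python3 -m handwheel '[[[0,0,0,0,0,-20,62],[0,0,0,0,0,-35,62],[0,0,0,0,0,-41,62],[0,0,0,0,0,-43.5,62],[0,0,0,0,0,-43.5,62],[0,0,0,0,0,-43.5,62]]]'| grep -E "ee_pos|force"
python3 -m handwheel '[[[0,0,0,0,0,0,40],[0,0,0,0,0,0,40],[0,0,0,0,0,0,40],[0,0,0,0,0,0,40],[0,0,0,0,0,0,40]]]'
python3 -m handwheel '[[[0,0,0,0,0,4,40],[0,0,0,0,0,12,40],[0,0,0,0,0,30,40],[0,0,0,0,0,60,40],[0,0,0,0,0,60,40],[0,0,0,0,0,60,40]]]'
python3 - <<'E'
from h import *
s=get_image("scene")[:,:,::-1]
cv2.imwrite("pics/c7.png",crop(s,350,170,100,125,4))
E
```

```text
ee_pos: [0.4531, -0.2786, 0.08]
ft_force: [1.0, -0.4, 0.4]
ee_pos: [0.4545, -0.2726, 0.037]
ft_force: [-0.1, -0.6, 0.7]
time: 13.52
ee_pos: [0.4546, -0.273, 0.0378]
ee_rot: [[0.346, 0.938, 0.001], [0.938, -0.346, -0.001], [-0.0, 0.001, -1.0]]
ft_force: [-1.6, 1.2, 7.1]
opening: 0.0458
time: 14.02
ee_pos: [0.4553, -0.2737, 0.0985]
ee_rot: [[0.347, 0.938, 0.004], [0.938, -0.347, -0.002], [-0.001, 0.004, -1.0]]
ft_force: [-0.4, 0.1, -3.1]
opening: 0.0459
```

View pics/c7.png

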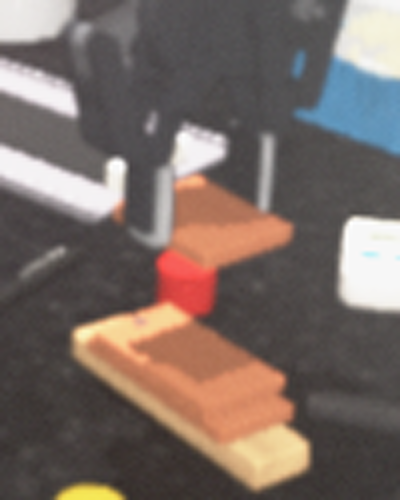

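The short coupon is held square, with the middle and long coupons undisturbed. I'll carry it to the tray beside the stop, turning it 12.9°.

```bash
python3 -m handwheel '[[[0,0,0.03,12,11,0,40],[0,0,0.06,36,32,0,40],[0,0,0.1,62,55,0,40],[0,0,0.14,88,79,0,40],[0,0,0.18,114,102,0,40],[0,0,0.225,140,125,0,40],[0,0,0.225,165,148,0,40],[0,0,0.225,185,166,0,40]]]' | grep -E "ee_pos|force"
python3 -m handwheel '[[[0,0,0,12,10,-15,40],[0,0,0,16,14,-35,40],[0,0,0,16,14,-55,40],[0,0,0,16,14,-62,40],[0,0,0,16,14,-62,40],[0,0,0,16,14,-62,40],[0,0,0,16,14,-62,40]]]'
python3 - <<'E'
from h import *
s=get_image("scene")[:,:,::-1];t=get_image("top")[:,:,::-1]
o=np.zeros((480,800,3),np.uint8)
o[:,:400]=crop(s,330,160,80,96,5);o[:,400:]=crop(t,320,110,60,72,6.6667)[:480,:400]
cv2.imwrite("pics/c8.png",o)
st=telemetry.read_state();print(st['ee_pos'],st['ee_rot'],st['ft_force'])
E
```

```text
ee_pos: [0.6403, -0.1031, 0.0951]
ft_force: [-0.0, 0.4, -1.2]
time: 15.32
ee_pos: [0.6556, -0.0931, 0.0354]
ee_rot: [[0.129, 0.992, 0.001], [0.992, -0.129, -0.0], [0.0, 0.001, -1.0]]
ft_force: [0.1, -0.1, -2.6]
opening: 0.0458
[ 0.65586222 -0.09327237  0.03584673] [[ 1.29171837e-01  9.91620064e-01  2.06995205e-03]
 [ 9.91622225e-01 -1.29171601e-01 -2.47900198e-04]
 [ 2.15562093e-05  2.08463218e-03 -9.99997827e-01]] [-0.07941197 -1.04791795 -1.58585993]
```

View pics/c8.png

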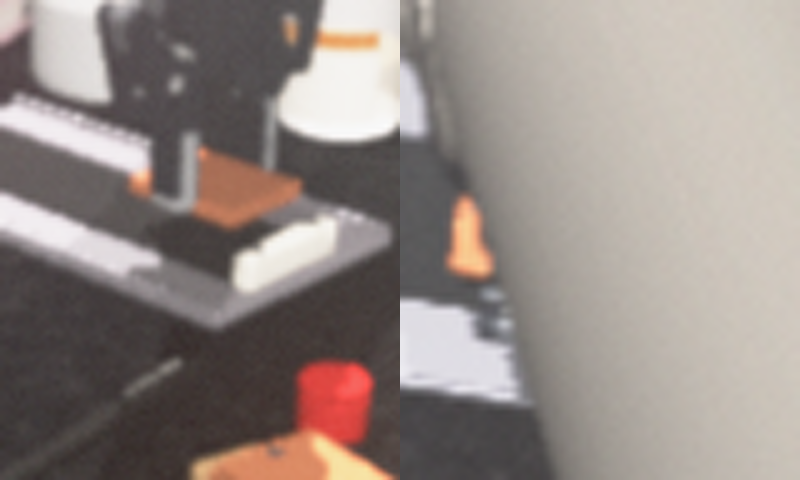

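In the scene crop the coupon is over the strip just inside the stop, with its end at (233,228)–(300,190) and the stop's top at (233,262)–(335,225). The arm hides it in the top view. I'll lower it, release it, and check with the arm out of the way.

```bash
python3 -m handwheel '[[[0,0,0,0,0,-10,40],[0,0,0,0,0,-17,40],[0,0,0,0,0,-19.5,40],[0,0,0,0,0,-20.5,40],[0,0,0,0,0,-20.5,40],[0,0,0,0,0,-20.5,40]]]'
python3 -m handwheel '[[[0,0,0,0,0,-1,40],[0,0,0,0,0,-1,40]]]'
```

```text
time: 15.92
ee_pos: [0.6546, -0.0932, 0.0149]
ee_rot: [[0.129, 0.992, -0.001], [0.992, -0.129, -0.001], [-0.001, -0.001, -1.0]]
ft_force: [-5.5, 0.2, 9.2]
opening: 0.0459
time: 16.08
ee_pos: [0.6546, -0.0932, 0.0148]
ee_rot: [[0.129, 0.992, -0.001], [0.992, -0.129, -0.001], [-0.001, -0.001, -1.0]]
ft_force: [-8.2, -1.0, 16.8]
opening: 0.0455
```

```bash
python3 -m handwheel '[[[0,0,0,0,0,0.5,62],[0,0,0,0,0,0.5,62],[0,0,0,0,0,0.5,62],[0,0,0,0,0,0.5,62],[0,0,0,0,0,20,62],[0,0,0,0,0,50,62],[0,0,0,-10,-10,80,62],[0,0,0,-30,-28,80,62]]]'
python3 -m handwheel '[[[0,0,-0.05,-26,-23,0,62],[0,0,-0.1,-52,-46,0,62],[0,0,-0.15,-78,-69,0,62],[0,0,-0.2,-104,-92,0,62],[0,0,-0.225,-130,-115,0,62],[0,0,-0.225,-155,-138,0,62],[0,0,-0.225,-172,-152,0,62],[0,0,-0.225,-172,-152,0,62]]]'
python3 - <<'E'
from h import *
s=get_image("scene")[:,:,::-1];t=get_image("top")[:,:,::-1]
o=np.zeros((600,800,3),np.uint8)
o[:,:]=crop(t,255,105,120,90,6.6667)[:600,:800]
o[400:600,:]=crop(s,280,170,160,40,5)
cv2.imwrite("pics/top9.png",t);cv2.imwrite("pics/c9.png",o)
st=telemetry.read_state();print(st['ee_pos'],st['opening'],st['time'])
E
```

```text
time: 16.75
ee_pos: [0.6309, -0.1176, 0.0991]
ee_rot: [[0.124, 0.992, 0.012], [0.992, -0.124, 0.002], [0.003, 0.012, -1.0]]
ft_force: [1.3, 0.1, 1.0]
opening: 0.0621
time: 17.42
ee_pos: [0.448, -0.2773, 0.0924]
ee_rot: [[0.354, 0.935, -0.004], [0.935, -0.354, -0.002], [-0.003, -0.003, -1.0]]
ft_force: [-0.4, 0.5, -0.7]
opening: 0.0623
[ 0.45259107 -0.27362309  0.0929649 ] 0.062175068213663094 17.5167
```

View pics/c9.png

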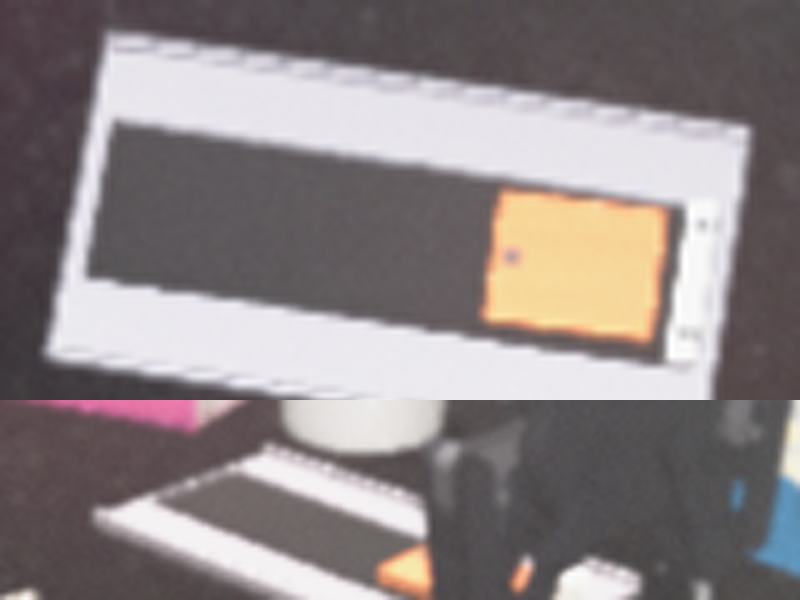

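The short coupon lies flat beside the stop: free end at (500,190)–(482,322), near end at (669,210)–(653,342), stop face at (684,205)–(667,357). I'll compute its tray coordinates.

```bash
python3 - <<'E'
from h import *
k=6.6667
f=lambda x,y,z: 1000*world("top",255+(x+.5)/k-.5,105+(y+.5)/k-.5,z)[:2]
O=np.array([662.9,-31.6]);th=np.radians(82.63);a=np.array([np.cos(th),np.sin(th)]);n=np.array([-a[1],a[0]])
tc=lambda p:np.round([(p-O)@a,(p-O)@n],1)
for nm,z,P in(("short top free",.015,((500,190),(482,322))),("near",.015,((669,210),(653,342))),("stop inner @7",.007,((683,207),(664,357))),("stop inner@20",.02,((687,200),(667,357))),("strip far",.007,((116,122),(87,276))),("strip near",.007,((683,204),(664,360)))):
  print(nm,[tc(f(x,y,z)) for x,y in P],[np.round(f(x,y,z),1) for x,y in P])
E
```

```text
short top free [array([-32.2, -23. ]), array([-33.3,  26. ])] [array([681.5, -66.5]), array([632.8, -61.3])]
near [array([-93.5, -24.8]), array([-94.9,  24. ])] [array([ 675.5, -127.5]), array([ 626.9, -122.6])]
stop inner @7 [array([-98.5, -29. ]), array([-99.8,  27. ])] [array([ 679., -133.]), array([ 623.3, -127.1])]
stop inner@20 [array([-99.2, -28. ]), array([-100.5,   29.7])] [array([ 678. , -133.6]), array([ 620.5, -127.5])]
strip far [array([111.7, -29.9]), array([112.2,  28.8])] [array([706.9,  75.3]), array([648.8,  83.3])]
strip near [array([-98.3, -30.1]), array([-100. ,   28.1])] [array([ 680.1, -133. ]), array([ 622.2, -127.1])]
```

The gap to the stop is about 5 mm, the coupon is on the middle line, and its free end is at tray x = -33.5 mm. Next is the middle coupon.

```bash
python3 -m handwheel '[[[0,0,0,1,1,-25,60],[0,0,0,1,1,-50,60],[0,0,0,1,1,-60,60],[0,0,0,1,1,-63.7,60],[0,0,0,1,1,-63.7,60],[0,0,0,1,1,-63.7,60]]]'| grep -E "ee_pos|force"
python3 -m handwheel '[[[0,0,0,0,0,0,36],[0,0,0,0,0,0,36],[0,0,0,0,0,0,36],[0,0,0,0,0,0,36],[0,0,0,0,0,0,36],[0,0,0,0,0,0,36]]]'
python3 -m handwheel '[[[0,0,0,0,0,4,36],[0,0,0,0,0,12,36],[0,0,0,0,0,30,36],[0,0,0,0,0,60,36],[0,0,0,0,0,60,36],[0,0,0,0,0,60,36]]]'
```

```text
ee_pos: [0.4551, -0.2716, 0.0299]
ft_force: [0.1, 0.3, 0.4]
time: 18.52
ee_pos: [0.455, -0.2722, 0.0309]
ee_rot: [[0.347, 0.938, 0.002], [0.938, -0.347, -0.001], [-0.0, 0.002, -1.0]]
ft_force: [-0.8, 1.0, 5.9]
opening: 0.0417
time: 19.02
ee_pos: [0.4552, -0.2727, 0.0913]
ee_rot: [[0.347, 0.938, 0.004], [0.938, -0.347, -0.002], [-0.001, 0.004, -1.0]]
ft_force: [0.4, 0.3, -2.6]
opening: 0.0416
```

```bash
python3 -m handwheel '[[[0,0,0.03,10,11,0,36],[0,0,0.06,34,37,0,36],[0,0,0.1,60,66,0,36],[0,0,0.14,86,95,0,36],[0,0,0.18,112,123,0,36],[0,0,0.225,138,152,0,36],[0,0,0.225,164,180,0,36],[0,0,0.225,188,207,0,36]]]' | grep -E "ee_pos|force"
python3 -m handwheel '[[[-0.05,0.0065,0,12,13,-10,36],[-0.1,0.013,0,19,21,-25,36],[-0.137,0.0178,0,19,21,-45,36],[-0.137,0.0178,0,19,21,-55,36],[-0.137,0.0178,0,19,21,-57,36],[-0.137,0.0178,0,19,21,-57,36],[-0.137,0.0178,0,19,21,-57,36]]]'
python3 - <<'E'
from h import *
s=get_image("scene")[:,:,::-1]
cv2.imwrite("pics/c10.png",crop(s,310,150,120,90,6))
st=telemetry.read_state();print(st['ee_pos'],st['ee_rot'],st['ft_force'])
E
```

```text
ee_pos: [0.6426, -0.0618, 0.0878]
ft_force: [0.7, -0.7, -2.3]
time: 20.27
ee_pos: [0.661, -0.0457, 0.0326]
ee_rot: [[0.13, 0.991, -0.018], [0.982, -0.131, -0.137], [-0.138, -0.0, -0.99]]
ft_force: [0.5, 0.5, -1.4]
opening: 0.0418
[ 0.66138724 -0.04572226  0.03313787] [[ 0.12993763  0.99137661 -0.0169893 ]
 [ 0.98191853 -0.13103923 -0.13661889]
 [-0.13766704  0.00106982 -0.99047799]] [ 0.37288764 -0.70291634 -2.40664014]
```

View pics/c10.png

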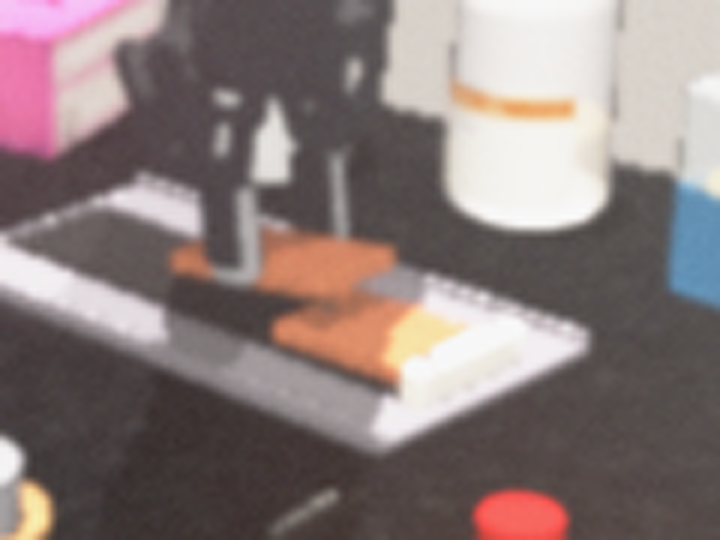

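The middle coupon is tilted the right way, with its stop end raised and overlapping the short coupon. I'll lower it with a +1 mm correction in y.

```bash
python3 -m handwheel '[[[0,0,0,0,1,-5,36],[0,0,0,0,1,-9,36],[0,0,0,0,1,-11,36],[0,0,0,0,1,-11.5,36],[0,0,0,0,1,-11.5,36]]]'
python3 -m handwheel '[[[0,0,0,0,0,-1,36],[0,0,0,0,0,-1,36],[0,0,0,0,0,-1,36]]]'
```

```text
time: 20.73
ee_pos: [0.661, -0.0434, 0.0211]
ee_rot: [[0.128, 0.992, -0.018], [0.982, -0.129, -0.137], [-0.138, -0.0, -0.99]]
ft_force: [-0.3, -0.5, 0.3]
opening: 0.0416
time: 20.98
ee_pos: [0.661, -0.0434, 0.0209]
ee_rot: [[0.128, 0.992, -0.018], [0.982, -0.129, -0.138], [-0.139, 0.0, -0.99]]
ft_force: [-2.1, -1.0, 6.5]
opening: 0.0415
```

```bash
python3 -m handwheel '[[[0,0,0,0,0,0.5,58],[0,0,0,0,0,0.5,58],[0,0,0,0,0,0.5,58],[0,0,0,0,0,0.5,58],[0,0,0,0,2.8,20,58],[0,0,0,0,6,45,58],[0,0,0,0,10,72,58],[0,0,0,0,10,72,58]]]' | grep -E "ee_pos|force"
python3 -m handwheel '[[[0.05,-0.0065,0,-20,-22,0,60],[0.1,-0.013,0,-42,-46,0,60],[0.137,-0.0178,0,-66,-73,0,60],[0.137,-0.0178,0,-92,-101,0,60],[0.137,-0.0178,0,-118,-130,0,60],[0.137,-0.0178,0,-135,-150,0,60],[0.137,-0.0178,0,-135,-150,0,60]]]' | grep -E "ee_pos|force"
python3 -m handwheel '[[[0,0,-0.1,-25,-29,0,58],[0,0,-0.2,-50,-58,0,58],[0,0,-0.225,-72,-88,0,58],[0,0,-0.225,-72,-88,0,58],[0,0,-0.225,-72,-88,0,58]]]'
python3 - <<'E'
from h import *
s=get_image("scene")[:,:,::-1];t=get_image("top")[:,:,::-1]
o=np.zeros((600,800,3),np.uint8)
o[:,:]=crop(t,255,105,120,90,6.6667)[:600,:800]
o[400:600,:]=crop(s,280,175,160,40,5)
cv2.imwrite("pics/top11.png",t);cv2.imwrite("pics/c11.png",o)
st=telemetry.read_state();print(st['ee_pos'],st['opening'],st['time'])
E
```

```text
ee_pos: [0.6646, -0.0312, 0.0973]
ft_force: [0.8, 0.9, 0.7]
ee_pos: [0.521, -0.1895, 0.091]
ft_force: [0.5, -0.9, -0.8]
time: 22.65
ee_pos: [0.4528, -0.273, 0.0917]
ee_rot: [[0.351, 0.936, -0.0], [0.936, -0.351, -0.001], [-0.001, -0.0, -1.0]]
ft_force: [0.3, 1.2, 0.1]
opening: 0.0581
[ 0.45511239 -0.27007545  0.09191869] 0.05775529137333964 22.75
```

View pics/c11.png

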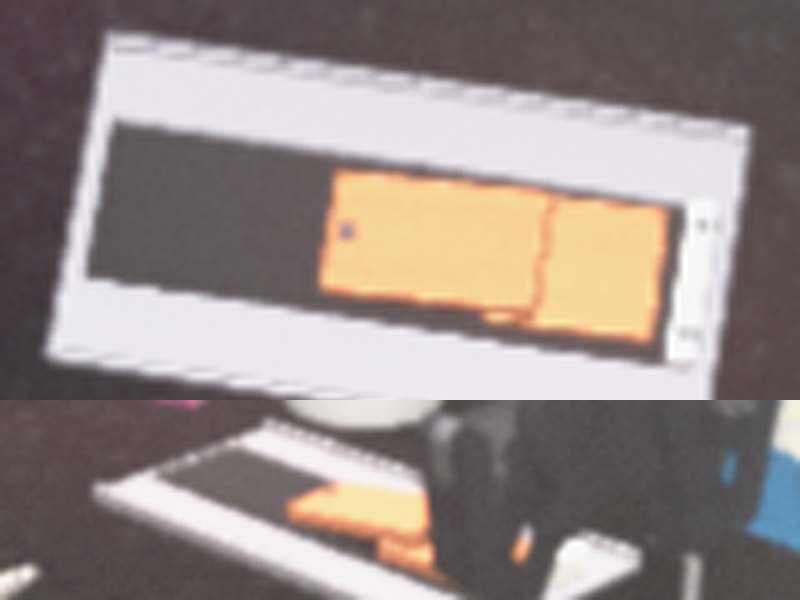

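The middle coupon laps the short one: free end at (336,170)–(320,292), upper end at about (550,195)–(535,308). The short coupon hasn't moved.

```bash
python3 - <<'E'
from h import *
k=6.6667
f=lambda x,y,z: 1000*world("top",255+(x+.5)/k-.5,105+(y+.5)/k-.5,z)[:2]
O=np.array([662.9,-31.6]);th=np.radians(82.63);a=np.array([np.cos(th),np.sin(th)]);n=np.array([-a[1],a[0]])
tc=lambda p:np.round([(p-O)@a,(p-O)@n],1)
for nm,z,P in(("mid free",.015,((336,170),(320,292))),("mid upper",.0257,((552,194),(536,309))),("short near",.015,((669,210),(653,342)))):
  print(nm,[tc(f(x,y,z)) for x,y in P])
p=np.array([455,-271.6]);print(tc(np.array([661.0,-43.4])))
E
```

```text
mid free [array([ 27.6, -21.5]), array([26. , 23.9])]
mid upper [array([-51.3, -21.3]), array([-52. ,  20.9])]
short near [array([-93.5, -24.8]), array([-94.9,  24. ])]
[-11.9   0.4]
```

The lap is 19 mm and the upper and free ends fit a tilt of about 8°. Now the long coupon.

```bash
python3 -m handwheel '[[[0,0,0,0,-1,-25,58],[0,0,0,0,-1,-50,58],[0,0,0,0,-1,-65,58],[0,0,0,0,-1,-69.6,58],[0,0,0,0,-1,-69.6,58],[0,0,0,0,-1,-69.6,58]]]'| grep -E "ee_pos|force"
python3 -m handwheel '[[[0,0,0,0,0,0,32],[0,0,0,0,0,0,32],[0,0,0,0,0,0,32],[0,0,0,0,0,0,32],[0,0,0,0,0,0,32],[0,0,0,0,0,0,32]]]'
python3 -m handwheel '[[[0,0,0,0,0,4,32],[0,0,0,0,0,12,32],[0,0,0,0,0,30,32],[0,0,0,0,0,65,32],[0,0,0,0,0,68,32],[0,0,0,0,0,68,32]]]'
```

```text
ee_pos: [0.4553, -0.271, 0.0227]
ft_force: [-0.1, 0.1, 0.3]
time: 23.75
ee_pos: [0.4552, -0.272, 0.0238]
ee_rot: [[0.346, 0.938, 0.002], [0.938, -0.346, -0.001], [-0.0, 0.003, -1.0]]
ft_force: [-0.3, 1.6, 5.3]
opening: 0.0377
time: 24.25
ee_pos: [0.4557, -0.2729, 0.093]
ee_rot: [[0.347, 0.938, 0.005], [0.938, -0.347, -0.003], [-0.001, 0.005, -1.0]]
ft_force: [-0.9, -0.1, -3.0]
opening: 0.0378
```

```bash
python3 -m handwheel '[[[0,0,0.03,8,11,0,32],[0,0,0.06,26,36,0,32],[0,0,0.1,47,65,0,32],[0,0,0.14,68,94,0,32],[0,0,0.18,89,123,0,32],[0,0,0.225,110,152,0,32],[0,0,0.225,131,181,0,32],[0,0,0.225,150,207,0,32]]]' | grep -E "ee_pos|force"
python3 -m handwheel '[[[-0.04,0.005,0,20,27,-5,32],[-0.08,0.01,0,40,54,-15,32],[-0.1118,0.0145,0,60,80,-32,32],[-0.1118,0.0145,0,66,88,-48,32],[-0.1118,0.0145,0,66,88,-56,32],[-0.1118,0.0145,0,66,88,-57,32],[-0.1118,0.0145,0,66,88,-57,32],[-0.1118,0.0145,0,66,88,-57,32]]]'
python3 - <<'E'
from h import *
s=get_image("scene")[:,:,::-1]
cv2.imwrite("pics/c12.png",crop(s,290,150,140,90,5))
st=telemetry.read_state();print(st['ee_pos'],st['ee_rot'],st['ft_force'])
E
```

```text
ee_pos: [0.6042, -0.0615, 0.0887]
ft_force: [1.0, 1.1, -2.5]
time: 25.58
ee_pos: [0.6696, 0.0215, 0.0331]
ee_rot: [[0.129, 0.991, -0.015], [0.985, -0.13, -0.113], [-0.114, -0.001, -0.994]]
ft_force: [-0.0, 0.3, -1.9]
opening: 0.0375
[0.67007031 0.02143983 0.033722  ] [[ 1.29746134e-01  9.91444763e-01 -1.42556504e-02]
 [ 9.85070521e-01 -1.30525905e-01 -1.12245520e-01]
 [-1.13145964e-01  5.20601315e-04 -9.93578240e-01]] [ 0.73653441  0.196347   -2.35372344]
```

View pics/c12.png

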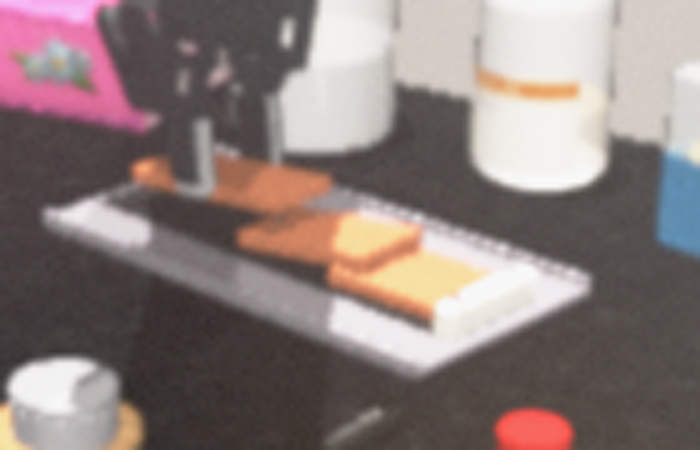

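The long coupon is tilted and overlapping the middle one's free end. I'll lower and release it.

```bash
python3 -m handwheel '[[[0,0,0,0,0.5,-5,32],[0,0,0,0,0.5,-9,32],[0,0,0,0,0.5,-10.5,32],[0,0,0,0,0.5,-11.3,32],[0,0,0,0,0.5,-11.3,32]]]'
python3 -m handwheel '[[[0,0,0,0,0,-0.7,32],[0,0,0,0,0,-0.7,32],[0,0,0,0,0,-0.7,32]]]'
```

```text
time: 26.05
ee_pos: [0.6699, 0.0232, 0.022]
ee_rot: [[0.128, 0.992, -0.015], [0.985, -0.129, -0.112], [-0.113, -0.0, -0.994]]
ft_force: [-0.7, -0.3, -1.9]
opening: 0.0375
time: 26.3
ee_pos: [0.6701, 0.0233, 0.0218]
ee_rot: [[0.128, 0.992, -0.014], [0.985, -0.129, -0.112], [-0.113, 0.0, -0.994]]
ft_force: [-2.8, -1.4, 5.9]
opening: 0.0377
```

Contact is made, so I'll release, back out along the tool axis and move clear.

```bash
python3 -m handwheel '[[[0,0,0,0,0,0.3,56],[0,0,0,0,0,0.3,56],[0,0,0,0,0,0.3,56],[0,0,0,0,0,0.3,56],[0,0,0,0,2.2,20,56],[0,0,0,0,5,45,56],[0,0,0,0,8,75,56],[0,0,0,0,8,75,56]]]' | grep -E "ee_pos|force"
python3 -m handwheel '[[[0.04,-0.005,0,-20,-25,0,60],[0.08,-0.01,0,-42,-52,5,60],[0.1118,-0.0145,0,-64,-80,10,60],[0.1118,-0.0145,0,-86,-108,15,60],[0.1118,-0.0145,0,-108,-137,20,60],[0.1118,-0.0145,0,-130,-165,20,60],[0.1118,-0.0145,0,-152,-193,20,60],[0.1118,-0.0145,0,-165,-210,20,60]]]' | grep -E "ee_pos|force"
python3 -m handwheel '[[[0,0,0,-20,-30,0,60],[0,0,0,-40,-65,0,60],[0,0,0,-55,-95,0,60],[0,0,0,-55,-95,0,60],[0,0,0,-55,-95,0,60],[0,0,0,-55,-95,0,60]]]'
python3 - <<'E'
from h import *
s=get_image("scene")[:,:,::-1];t=get_image("top")[:,:,::-1]
o=np.zeros((600,800,3),np.uint8)
o[:,:]=crop(t,255,105,120,90,6.6667)[:600,:800]
o[400:600,:]=crop(s,270,170,160,40,5)
cv2.imwrite("pics/top13.png",t);cv2.imwrite("pics/scene13.png",s);cv2.imwrite("pics/c13.png",o)
st=telemetry.read_state();print(st['ee_pos'],st['opening'],st['time'])
E
```

```text
ee_pos: [0.6738, 0.0335, 0.1023]
ft_force: [1.6, 0.3, 1.0]
ee_pos: [0.5023, -0.1821, 0.1161]
ft_force: [-0.7, -0.9, 0.4]
time: 28.13
ee_pos: [0.4505, -0.2731, 0.1163]
ee_rot: [[0.129, 0.992, 0.001], [0.992, -0.129, 0.0], [0.0, 0.001, -1.0]]
ft_force: [0.0, 0.1, 0.9]
opening: 0.0603
[ 0.45108244 -0.27199719  0.11632508] 0.060095933041373256 28.2333
```

View pics/c13.png

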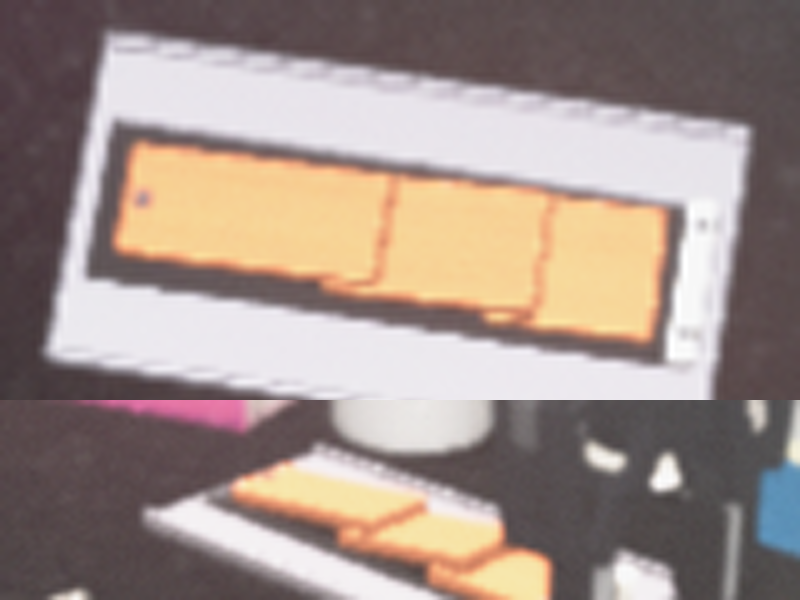

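The shingle is complete: long coupon's upper end at (398,177)–(380,282), free end at (130,142)–(114,250), and the other two unmoved. I'll do a numeric check and take one last look at the weights.

```bash
python3 - <<'E'
from h import *
k=6.6667
f=lambda x,y,z: 1000*world("top",255+(x+.5)/k-.5,105+(y+.5)/k-.5,z)[:2]
O=np.array([662.9,-31.6]);th=np.radians(82.63);a=np.array([np.cos(th),np.sin(th)]);n=np.array([-a[1],a[0]])
tc=lambda p:np.round([(p-O)@a,(p-O)@n],1)
for nm,z,P in(("long free",.015,((130,142),(114,250))),("long upper",.0257,((398,177),(380,282))),("mid upper",.0257,((552,194),(536,309))),("short near",.015,((669,210),(653,342)))):
  print(nm,[tc(f(x,y,z)) for x,y in P])
t=cv2.imread("pics/top13.png");s=cv2.imread("pics/scene13.png")
o=np.zeros((600,800,3),np.uint8)
o[:,:400]=np.vstack([crop(t,210,190,50,38,8)[:300],crop(t,300,210,50,38,8)[:300]])
o[:,400:]=np.vstack([crop(s,215,185,50,38,8)[:300],crop(s,280,215,50,38,8)[:300]])
cv2.imwrite("pics/c14.png",o)
E
```

```text
long free [array([103.6, -20.9]), array([102.4,  19.6])]
long upper [array([  4. , -19.2]), array([ 4.2, 19.6])]
mid upper [array([-51.3, -21.3]), array([-52. ,  20.9])]
short near [array([-93.5, -24.8]), array([-94.9,  24. ])]
```

View pics/c14.png

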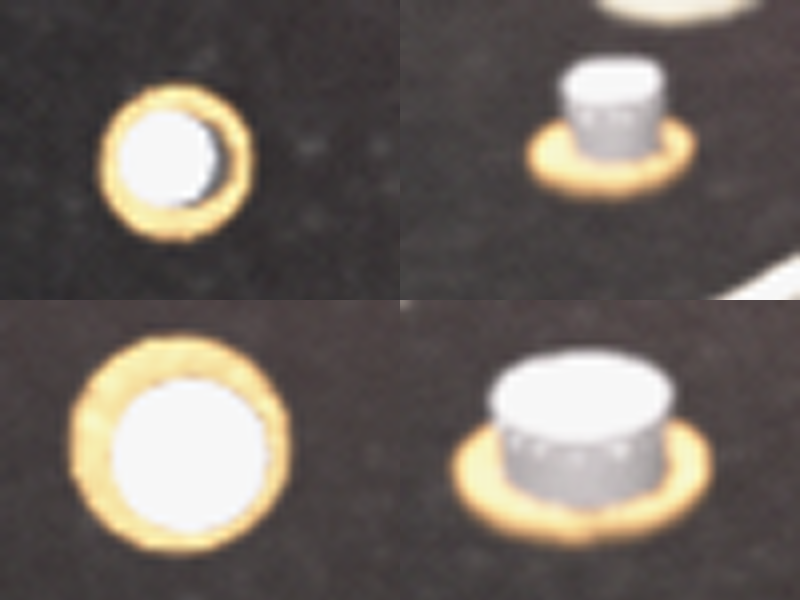

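Both weights stand wholly on their pads, with cork visible all round each one. The laps come out at about 19 and 21–22 mm, so I'll hand the job in.

```bash
python3 -c "
from plant import workorder
print(workorder.close_job())"
```

```text
the job is handed in; nothing more can be done
None
```

The pile is taken apart, the shingle is built as asked, and the job was handed in at about 28 s of the 122 s allowed.

- **Weights:** The last pictures show the small weight wholly on the small pad and the large weight wholly on the large pad, with cork visible all round each.
- **Coupons:** All three lie lengthwise along the middle of the strip, within about 1 mm sideways.
    - **Short:** It lies flat, about 5 mm from the stop.
    - **Middle:** It laps the short one by about 19 mm, with its other end down on the strip.
    - **Long:** It laps the middle one by about 21–22 mm, with its far end on the strip about 10 mm short of the strip's end.

**Checks that disagreed:**
- The two cameras differed by up to about 6 mm. I relied on the top camera, which matched the robot to within 0.5 mm at the small weight.
- My last picks made the long coupon read about 3 mm too long, so its lap is good to about 2 mm.

**Force:** I pressed the fingertips on the bare table once to find their height, and the wrist force there reached about 53 N. That is under the 120 N wrist limit, and only the fingertips touched, not the gripper's body.

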